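# Find the tired spring mount of the microscope's anti-vibration base

### The arm

A 6-joint arm with a two-finger parallel gripper is mounted at the origin on the work surface. World frame = base frame: x ahead of the robot, y to its left, z up, the work surface at z = 0. Lengths are in mm, angles in rad, forces in N, time in s.
With the tool pointing down it reaches from about 275 to 825 mm from the base axis. Payload 5.2 kg.
Tool frame: the origin (TCP) lies at the very end of the fingers, on their centre line; the grasp point (between the pads) lies 19 mm behind it; z points along the fingers, y is the direction in which the jaws open and shut (so a half turn about z gives the same grasp; the last joint's range is limited). The gripper opens to 93 mm and grips with 3 to 60 N. Pads are 15 mm wide; open, the fingers measure 128 mm over their backs; the gripper's body (75 mm by 188 mm) begins 65 mm behind the grasp point.
Start: joints at [-0.203, 0.259, 1.535, -0, 1.348, -0.203], TCP at [550.004, 0.023, 198.453] pointing down, gripper open.
Joint ranges: [-3.14, 3.14], [-0.91, 2.08], [0.19, 2.58], [-1.22, 4.36], [0.22, 2.71], [-3.12, 3.12]. Speed limits (rad/s): [2.57, 2.57, 3.14, 3.14, 3.14, 3.14].

### API

Orientations are given as [roll, pitch, yaw] about the fixed x, y, z axes, in that order (R = Rz(yaw) Ry(pitch) Rx(roll)).
In Python, from bench import robot gives the robot as it stands. The module is installed in compiled form; this text tells all that it offers. Calls block until the motion is done:
- robot.move_ptp(position, orientation): joint-space move of the TCP to a pose.
- robot.move_linear(position, ori=None, speed=150, f_stop=None): straight line of the TCP; ori=None keeps the orientation; speed is the mean speed in mm/s. With f_stop (N) it stops when the force on the tool has changed by that much, and returns True; else False.
- robot.move_j(angles): joint-space move.
- robot.move_gripper(opening): opening from 0.0 (shut) to 1.0 (fully open); the grip force is fixed at half the most; returns when the fingers have stopped.
- robot.sleep(seconds).
- robot.inverse_kinematics(position, orientation): joint angles nearest the present ones, or None.
- robot.get_image(name): name is "scene" or "side" or "wrist"; returns a dict with "img" (480x640x3 uint8, blue, green, red), "fovy" (degrees; the focal length in pixels is half the picture's height over the tangent of half this angle, whatever the lens; pixels are square), "cx", "cy" (the principal point, pixels), "eye" and "orientation" of the camera in the world. Camera axes: x right, y down, z forward; pixel columns grow to the right and rows downward; lengths in mm; the calibration is good to about 2 mm. A picture is of the moment at which its call begins. There is no depth.
A pose or a line that the arm cannot do raises robot.MotionError and nothing moves.
- robot.hand_in(): hands the job in, once; it reports no verdict.
Readings, each from a call of its own:
- robot.current_t(): time.
- robot.current_qpos(): joint angles.
- robot.current_joint_vel(): joint speeds.
- robot.current_joint_efforts(): joint torques, N m.
- robot.current_tcp_pos(): TCP position.
- robot.current_eef_rot(): TCP orientation.
- robot.current_contact_force(): force on the tool from outside, world axes, zero at the start.
- robot.current_ft_torque(): the same for the moment, N m.
- robot.current_gripper_width(): opening from 0.0 (shut) to 1.0 (fully open).
Only numpy, scipy, OpenCV 4.12 (cv2) and the standard library are available. Lean on these libraries where they do the work, as an engineer would, in place of code of your own. Each camera call takes 0.05 s, during which the arm holds its last target. There are 200 camera calls.

### The job

The microscope has been shaking, so it has been taken off its anti-vibration base to check the three spring mounts. Going from left to right as the robot sees them, press each mount's rubber pad a good few millimetres down with the fingertips, gently, and let it come back up, to feel which spring has gone soft; then push the tag in front of that softest mount fully down to mark it for replacement. Leave the other two tags up, and do not lift or shift anything that stands around.

Things in the scene. Friction and masses are not known exactly. Their poses are not given: they have to be found in the camera images.
- base: dark steel anti-vibration base, fixed: plate 250 (x) by 310 mm (y), top face 26 mm above the bench. Origin on the bench under its centre; x points away from the robot (yaw within 0.35 rad), y to the left. Mounts stand at (-30, 100), (55, 0), (-30, -100) mm in this frame: left, middle (farther back), right. A low bubble level (26 mm wide, 7 mm high) sits at (-98, 0) mm.
- pad_left (a point): centre of the top face of the left mount's round black rubber pad at rest (fixed point), 89 mm above the bench. Pad 44 mm across, travel 14 mm to a hard stop, springs back; cup below 52 mm wide. About 1.5 N starts it moving; a sound spring then takes 1.0 to 1.3 N per mm, the tired one a third of that. One of the three is tired; they look alike. To feel it, press 4 to 10 mm.
- pad_middle (a point): centre of the top face of the middle mount's round black rubber pad at rest (fixed point), 89 mm above the bench. Pad 44 mm across, travel 14 mm to a hard stop, springs back; cup below 52 mm wide. About 1.5 N starts it moving; a sound spring then takes 1.0 to 1.3 N per mm, the tired one a third of that. One of the three is tired; they look alike. To feel it, press 4 to 10 mm.
- pad_right (a point): centre of the top face of the right mount's round black rubber pad at rest (fixed point), 89 mm above the bench. Pad 44 mm across, travel 14 mm to a hard stop, springs back; cup below 52 mm wide. About 1.5 N starts it moving; a sound spring then takes 1.0 to 1.3 N per mm, the tired one a third of that. One of the three is tired; they look alike. To feel it, press 4 to 10 mm.
- tag_left_face (a point): middle of the upper face of the left mount's tag, 26 mm from its hinge (moves with it). Steel flap with blank label, 26 mm wide, 48 long. Hinge along the base's y, 45 mm in front (base -x) of the mount's centre, 44 mm above the bench. Raised, it slopes up and forward at 33 deg, this point 59 mm high, 21 in front of the hinge; down, it is nearly level, the point 44 mm high, 26 in front.
- tag_middle_face (a point): middle of the upper face of the middle mount's tag, 26 mm from its hinge (moves with it). Steel flap with blank label, 26 mm wide, 48 long. Hinge along the base's y, 45 mm in front (base -x) of the mount's centre, 44 mm above the bench. Raised, it slopes up and forward at 33 deg, this point 59 mm high, 21 in front of the hinge; down, it is nearly level, the point 44 mm high, 26 in front.
- tag_right_face (a point): middle of the upper face of the right mount's tag, 26 mm from its hinge (moves with it). Steel flap with blank label, 26 mm wide, 48 long. Hinge along the base's y, 45 mm in front (base -x) of the mount's centre, 44 mm above the bench. Raised, it slopes up and forward at 33 deg, this point 59 mm high, 21 in front of the hinge; down, it is nearly level, the point 44 mm high, 26 in front.
- tag_left (a joint): fold of the left mount's tag, rad: 0 raised (in service; it may start up to 0.08 down), 0.65 fully down on its stop (due for replacement). A stiff hinge keeps it where it is left; about 3 N straight down 20 to 30 mm in front of the hinge folds it.
- tag_middle (a joint): fold of the middle mount's tag, rad: 0 raised (in service; it may start up to 0.08 down), 0.65 fully down on its stop (due for replacement). A stiff hinge keeps it where it is left; about 3 N straight down 20 to 30 mm in front of the hinge folds it.
- tag_right (a joint): fold of the right mount's tag, rad: 0 raised (in service; it may start up to 0.08 down), 0.65 fully down on its stop (due for replacement). A stiff hinge keeps it where it is left; about 3 N straight down 20 to 30 mm in front of the hinge folds it.
- objective_mid (a point): centre of a steel microscope objective, 25 mm diameter, 43 mm tall, standing on the base behind the left mount. To be left alone.
- thumbscrew_mid (a point): centre of a black-headed thumbscrew, 26 mm diameter, 36 mm tall overall (this point 12 mm up), standing head down on the base behind the right mount. To be left alone.
- eyepiece_mid (a point): centre of a black eyepiece, 34 mm diameter, 54 mm tall, standing on the bench to the left of the base. To be left alone.
- screwdriver_grip (a point): grip of a black-handled screwdriver, 170 mm long, lying on the bench to the right of the base. To be left alone.
- slide_box_mid (a point): centre of a grey slide box, 97 x 177 x 34 mm, on the bench well to the left. To be left alone.
- oil_mid (a point): centre of a small amber oil bottle, 30 mm diameter, 62 mm tall, on the bench to the left. To be left alone.
- specimen_mid (a point): centre of a specimen jar, 58 mm diameter, 70 mm tall, on the bench to the right. To be left alone.

How it is judged:
By the outcome, as a careful person would: the job done as asked, in the order asked, and still so for the second after the job is handed in, with the robot touching nothing.
It also fails if it takes over 50 s, if anything falls off the work surface, if the arm or the gripper's body presses on something with over 40 N, if the wrist force passes 120 N, or if a joint passes its speed limit or range.

## Working session

There is one attempt and no reset: what is moved stays moved. The work goes in short steps, each a Python script; the robot and the scene stay as the last script left them, time stands still between calls to the robot, and variables do not carry over. Pictures are saved under pics/ and viewed, on a budget of 10 in all, crops included, one or two more only if the job needs it, and the job is handed in when it is done.

```bash
mkdir -p pics
python3 - <<'E'
from bench import robot
import cv2,json,numpy as np
for n in("scene","side","wrist"):
    d=robot.get_image(n); cv2.imwrite(f"pics/{n}0.png",d["img"])
    print(n,{k:np.round(v,4).tolist() for k,v in d.items() if k!="img"})
print(robot.current_eef_rot(),robot.current_t(),robot.current_contact_force())
E
```

```text
scene {'fovy': 55.673, 'cx': 323.0976, 'cy': 238.991, 'eye': [1389.7013, 211.2052, 684.2354], 'orientation': [-2.2287, -0.0214, 1.8099]}
side {'fovy': 56.4878, 'cx': 314.6464, 'cy': 237.1943, 'eye': [468.1657, -679.7837, 832.6872], 'orientation': [-2.3714, 0.0165, -0.2289]}
wrist {'fovy': 69.9151, 'cx': 322.9947, 'cy': 246.873, 'eye': [548.955, 69.2719, 385.2422], 'orientation': [2.8878, 0.0026, 0.001]}
[-3.14023624e+00 -2.93715583e-04  1.57078268e+00] 0.15 [-0.36303578 -0.91209794  0.48373365]
```

View pics/scene0.png

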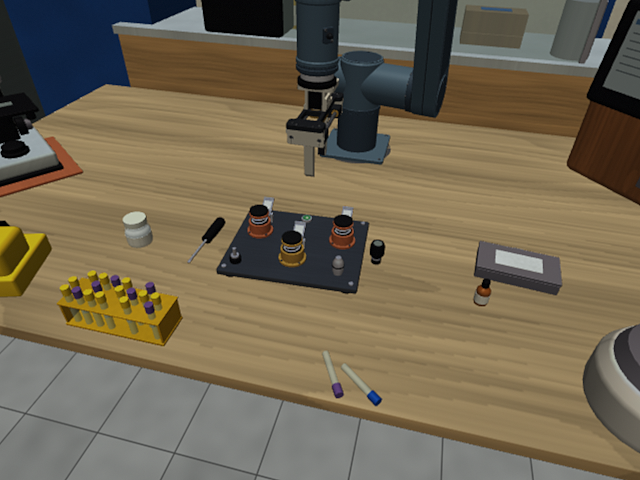

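View pics/wrist0.png

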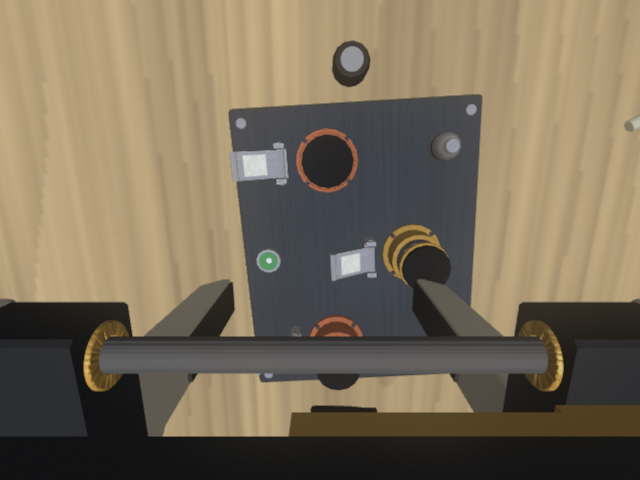

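The wrist view shows the left pad at about (328,160), the middle pad at (425,267), the level at (268,261) and the plate's far-left edge. The scene view shows the pads at (259,210), (291,237) and (343,221), with the right mount at image left. Next I fit the base pose to these points.

```bash
cat > h.py <<'E'
from bench import robot
import numpy as np
from scipy.spatial.transform import Rotation as R
from scipy.optimize import least_squares
def proj(d,P):
    c=R.from_euler('xyz',d["orientation"]).inv().apply(np.atleast_2d(P)-d["eye"])
    f=240/np.tan(np.radians(d["fovy"])/2)
    return c[:,:2]/c[:,2:]*f+[d["cx"],d["cy"]]
def world(p,B):
    B=np.atleast_2d(B); c,s=np.cos(p[2]),np.sin(p[2])
    return np.c_[B[:,:2]@np.array([[c,s],[-s,c]])+p[:2],B[:,2]]
def fit(obs): # list of (cam,[(base pt,pix)])
    r=lambda p:np.concatenate([(proj(d,world([p[0]*1e3,p[1]*1e3,p[2]],[b for b,_ in o]))-[x for _,x in o]).ravel() for d,o in obs])
    s=least_squares(r,[.55,0,0],loss='soft_l1',f_scale=2)
    return s.x*[1e3,1e3,1],r(s.x).reshape(-1,2)
L,M,Rr=(-30,100,89),(55,0,89),(-30,-100,89)
E
python3 - <<'E'
from h import *
import cv2
W=robot.get_image("wrist");S=robot.get_image("scene")
def blob(im,x,y,r=16):
    g=(im.max(2)<35).astype(np.uint8); n,l,st,c=cv2.connectedComponentsWithStats(g[y-r:y+r,x-r:x+r]); 
    k=l[r,r]; return st[k],c[k]+[x-r,y-r]
for im,x,y,r in((W["img"],328,160,40),(S["img"],259,210,14),(S["img"],291,237,14),(S["img"],343,221,14)):
    print(blob(im,x,y,r))
ow=[(L,(328,160)),(M,(425,266)),((-98,0,33),(268,261)),((-125,155,26),(230,110)),((125,155,26),(481,95))]
os=[(Rr,(259,210)),(M,(291,237)),(L,(343,221))]
for o in([(W,ow)],[(S,os)],[(W,ow),(S,os)]):
    p,r=fit(o);print(p.round(3),r.round(1).tolist())
E
```

```text
(array([   0,    0,   80,   80, 6399], dtype=int32), array([327.49632755, 159.49914049]))
(array([  5,   9,  18,  11, 165], dtype=int32), array([258.33939394, 210.19393939]))
(array([  5,   7,  19,  14, 209], dtype=int32), array([291.21052632, 237.05741627]))
(array([  5,   8,  19,  12, 178], dtype=int32), array([342.75280899, 220.57865169]))
[ 5.87151e+02 -3.19870e+01  5.50000e-02] [[-1.0, 1.6], [1.3, 3.8], [-0.0, -0.4], [-3.3, -1.5], [2.5, -1.4]]
[ 5.95347e+02 -2.90060e+01  3.90000e-02] [[-0.4, -0.4], [-0.0, 0.2], [0.4, 0.0]]
[ 5.87548e+02 -3.17410e+01  5.60000e-02] [[-0.6, 1.3], [1.7, 3.5], [0.3, -0.6], [-3.0, -1.5], [2.7, -1.9], [-0.8, -2.0], [0.3, -2.1], [-0.2, -2.5]]
```

Run:
```python
from h import *
import cv2
robot.move_gripper(0.0)
print(robot.inverse_kinematics([470,-32,230],[np.pi,0,.055]),robot.inverse_kinematics([470,-32,230],[np.pi,0,.055-np.pi]))
robot.move_ptp([470,-32,230],[np.pi,0,.055])
W=robot.get_image("wrist"); cv2.imwrite("pics/w1.png",W["img"])
p=[587.5,-31.7,.056]
print(proj(W,world(p,[L,M,Rr])).round(), robot.current_t())
```

```text
[-3.05404700e-01  9.37709650e-02  1.66001319e+00 -4.44089210e-16
  1.38780850e+00  1.21039163e+00] [-0.3054047   0.09377096  1.66001319  0.          1.3878085  -1.93120103]
[[220. 136.]
 [330.  31.]
 [439. 136.]] 3.025
```

View pics/w1.png

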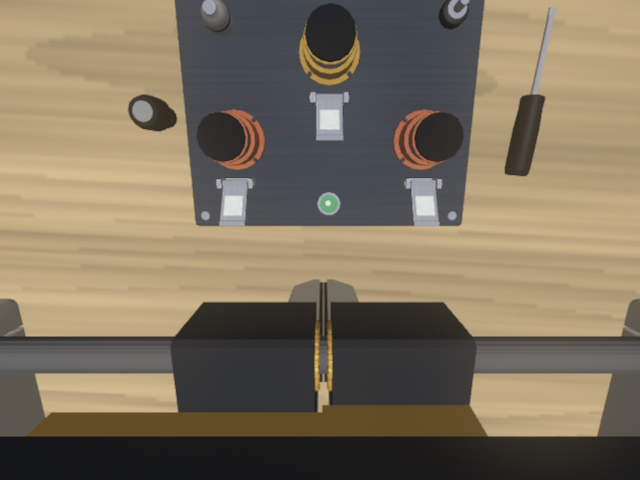

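The pads sit at (221,137), (330,32) and (439,137), within about 1 px of the fitted pose. Next I press left, middle and right.

Run:
```python
from h import *
import cv2
p=[587.5,-31.7,.056]; ori=[np.pi,0,p[2]]
def F():
    v=[]
    for _ in range(8): v.append(robot.current_contact_force()[2]); robot.sleep(.02)
    return np.mean(v)
W=robot.get_image("wrist")
print(proj(W,world(p,[(-98,0,33),(-96,100,59),(-11,0,59),(-96,-100,59)])).round())
for n,b in zip("LMR",(L,M,Rr)):
    x,y,_=world(p,b)[0]
    robot.move_ptp([x,y,125],ori)
    robot.move_linear([x,y,96],speed=80); robot.sleep(.2); f0=F(); out=[]
    for z in(86,84,82):
        s=robot.move_linear([x,y,z],speed=25,f_stop=20); robot.sleep(.15)
        out.append((round(robot.current_tcp_pos()[2],2),round(F()-f0,2),s))
    robot.move_linear([x,y,96],speed=30); robot.sleep(.1)
    f1=F()-f0
    robot.move_linear([x,y,125],speed=100)
    print(n,out,round(f1,2),round(robot.current_t(),1))
```

```text
[[328. 203.]
 [233. 204.]
 [329. 118.]
 [425. 204.]]
L [(np.float64(86.13), np.float64(0.25), False), (np.float64(84.0), np.float64(0.43), False), (np.float64(81.99), np.float64(0.6), False)] 0.3 7.8
M [(np.float64(86.15), np.float64(0.29), False), (np.float64(83.98), np.float64(0.96), False), (np.float64(81.98), np.float64(0.47), False)] 0.43 12.4
R [(np.float64(86.11), np.float64(-0.6), False), (np.float64(84.01), np.float64(-0.74), False), (np.float64(81.99), np.float64(-0.23), False)] -0.7 17.1
```

No contact was felt, so I look with the tool lowered onto the left pad.

Run:
```python
from h import *
import cv2
p=[587.5,-31.7,.056]; ori=[np.pi,0,p[2]]
x,y,_=world(p,L)[0]
robot.move_ptp([x,y,125],ori); robot.move_linear([x,y,84],speed=80,f_stop=15)
o=[]
for n in("scene","side"):
    d=robot.get_image(n); q=proj(d,[x,y,84])[0].astype(int); print(n,q)
    u,v=max(q[0]-65,0),max(q[1]-75,0)
    o.append(cv2.resize(d["img"][v:v+120,u:u+130],(390*1,360),interpolation=cv2.INTER_CUBIC))
cv2.imwrite("pics/c2.png",np.hstack(o))
print(robot.current_tcp_pos(),robot.current_eef_rot(),robot.current_contact_force(),robot.current_gripper_width(),robot.current_t())
```

```text
scene [342 220]
side [282 231]
[552.53742866  66.30694953  84.58932705] [ 3.14143303e+00 -1.23466443e-03  5.58023831e-02] [-0.17619947 -0.17726125 -0.1605921 ] 0.005508255416122561 18.65
```

View pics/c2.png

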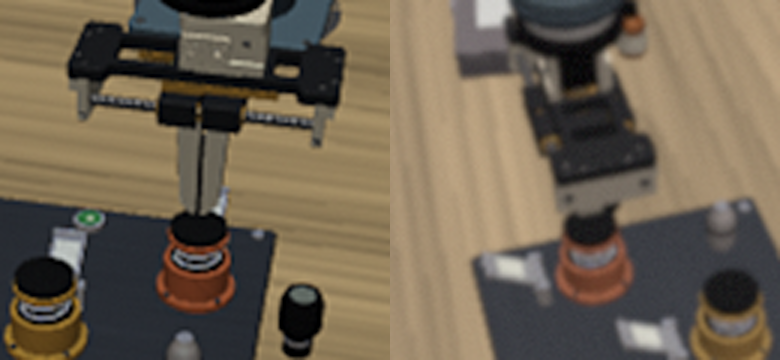

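In the scene crop the fingertip ends at about (344,216), at the pad's back rim and 4 px above the TCP's projection. It is either hovering or off-centre. I check the tip against its projection with the tool raised clear.

Run:
```python
from h import *
import cv2
p=[587.5,-31.7,.056]
W=robot.get_image("wrist")
t=np.array(robot.current_tcp_pos()); print("wrist tcp, pad",proj(W,[t,t+[0,0,10],world(p,L)[0]]).round(1).tolist())
x,y,_=world(p,L)[0]
robot.move_linear([x,y,125],speed=120); t=np.array(robot.current_tcp_pos())
S=robot.get_image("scene");print("scene tcp",proj(S,[t,t+[0,0,10]]).round(1).tolist())
a=cv2.resize(W["img"][150:390,190:450],(390,360),interpolation=cv2.INTER_CUBIC)
b=cv2.resize(S["img"][150:246,290:394],(390,360),interpolation=cv2.INTER_CUBIC)
cv2.imwrite("pics/c3.png",np.hstack([a,b])); print(robot.current_t())
```

```text
wrist tcp, pad [[322.5, 279.8], [322.5, 286.0], [322.3, 283.4]]
scene tcp [[343.6, 205.2], [343.9, 201.4]]
19.2417
```

View pics/c3.png

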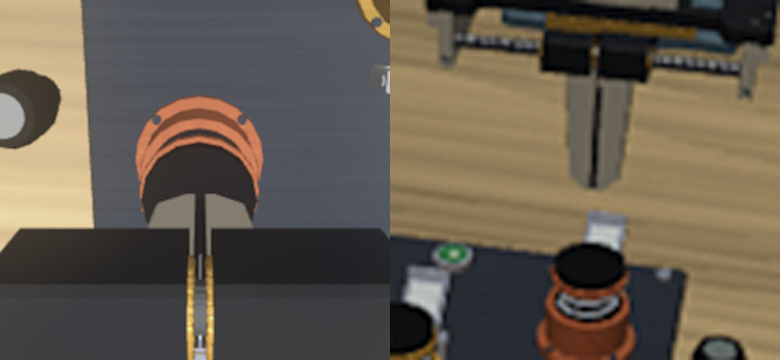

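The tip appears about 13–20 mm above the nominal TCP in both views, and the lateral alignment agrees. So the earlier strokes never reached the pads. I descend until contact instead.

```bash
cat > press.py <<'E'
from h import *
p=[587.5,-31.7,.056]; ori=[np.pi,0,p[2]]
def F():
    v=[]
    for _ in range(8): v.append(robot.current_contact_force()[2]); robot.sleep(.02)
    return np.mean(v)
def press(n,b):
    x,y,_=world(p,b)[0]
    if np.hypot(*(np.array(robot.current_tcp_pos())[:2]-[x,y]))>3: robot.move_ptp([x,y,105],ori)
    robot.move_linear([x,y,86],speed=80); robot.sleep(.15); f0=F(); out=[]
    s=False
    while not s and robot.current_tcp_pos()[2]>63:
        s=robot.move_linear([x,y,62],speed=14,f_stop=2.5)
        if s and F()-f0<1.2: s=False
    z=robot.current_tcp_pos()[2]
    for dz in (0,2,4) if s else ():
        if dz: robot.move_linear([x,y,z-dz],speed=20,f_stop=15)
        robot.sleep(.1)
        out.append((round(float(robot.current_tcp_pos()[2]),2),round(float(F()-f0),2)))
    robot.move_linear([x,y,95],speed=40)
    print(n,s,out,round(robot.current_t(),1)); return s
E
python3 -c "
from press import *
press('L',L)"
```

```text
L True [(65.91, 2.71), (63.91, 2.89), (61.93, 3.7)] 23.8
```

```bash
sed -i 's/,86\],speed=80/,75],speed=80/; s/>63:/>59:/; s/y,62\]/y,58]/' press.py; python3 -c "
from press import *
press('M',M) and press('R',Rr)"
```

```text
M True [(67.35, 3.05), (65.62, 5.28), (63.97, 6.9)] 28.1
R True [(67.44, 3.88), (65.63, 5.56), (63.95, 7.94)] 32.4
```

The left mount is the soft one, at about 0.25 N/mm against 1.0–1.2 for the others. Now I push down its tag. The real tip is about 20 mm above the reported TCP, so I drive until the force rises at the stop.

Run:
```python
from press import *
import cv2
x,y,_=world(p,(-102,100,0))[0]
robot.move_ptp([x,y,100],ori)
robot.move_linear([x,y,52],speed=100); robot.sleep(.15); f0=F()
s=robot.move_linear([x,y,17],speed=25,f_stop=16); print(s,robot.current_tcp_pos()[2],F()-f0)
robot.move_linear([x,y,100],speed=120); print(robot.current_contact_force(),robot.current_t())
a,b,_=world(p,(-118,0,0))[0]
robot.move_ptp([a,b,230-0],ori)
W=robot.get_image("wrist"); cv2.imwrite("pics/w4.png",W["img"])
r=lambda t,x0,y0:(x0-26*np.cos(.576-t),y0,44+26*np.sin(.576-t))
print(proj(W,world(p,[r(0,-75,100),r(.65,-75,100),r(0,-75,-100)])).round(1).tolist(),robot.current_t())
```

```text
True 23.779076187203838 8.566068053711213
[-0.34642915 -0.3095524   0.81156111] 36.1833
[[227.7, 203.3], [232.0, 205.1], [419.6, 203.3]] 36.9333
```

View pics/w4.png

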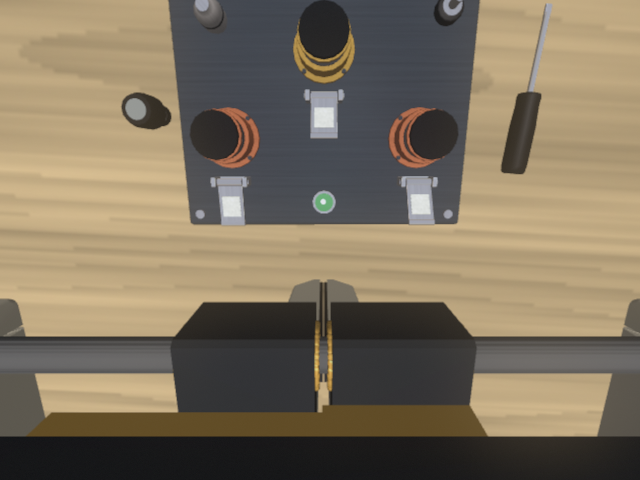

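The left tag's face is at (232,206), matching the down projection (232,205). The right tag (419,204) and the middle tag are still up, and the other objects look unmoved. I hand in.

```bash
python3 -c "
from bench import robot
robot.hand_in(); print(robot.current_t())"
```

```text
the job is handed in; nothing more can be done
the job is handed in; nothing more can be done
```

The left mount has the soft spring. I pushed its tag fully down, left the middle and right tags up, and handed the job in at about 37 s of the 50 s allowed.

| Mount (in the order pressed) | Stiffness felt | Depth pressed |
|---|---|---|
| Left | about 0.25 N/mm | about 6–7 mm |
| Middle | about 1.1 N/mm | about 5 mm |
| Right | about 1.2 N/mm | about 5 mm |

- **Tag push:** I drove the left tag down until the force rose by 16 N. The stop height of 23.8 mm on the reported TCP matched the predicted 23.7 mm for fully down.
- **Last picture:** The left tag's face is within 1 px of where a fully down tag should appear. The right tag matches the raised position, and the middle tag also looks raised. Nothing else looked moved.

**What disagreed**
- **First strokes missed:** My first three strokes, plus one look stroke, touched nothing. The closed fingertips ended about 20 mm above the reported TCP, so I pressed again down to contact, in the right order. The depths above rest on that inferred offset.
- **Camera difference:** The scene camera put the base about 8 mm farther away than the wrist camera did. I used a fit that leaned on the wrist camera, and the presses agreed with it.

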